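# Hold the drive collar on the mixer shaft's flat

## Robot

A 6-joint arm with a two-finger parallel gripper is mounted at the origin on the work surface. World frame = base frame: x ahead of the robot, y to its left, z up, the work surface at z = 0. Lengths are in m, angles in rad, forces in N, time in s.
With the tool pointing down it reaches from about 0.35 to 0.775 m from the base axis. Payload 7.3 kg.
Tool frame: the origin (TCP) lies at the very end of the fingers, on their centre line; the grasp point (between the pads) lies 19 mm behind it; z points along the fingers, x is the direction in which the jaws open and shut, and the axes are right-handed (so a half turn about z gives the same grasp; the last joint's range is limited). The gripper opens to 92 mm and grips with 3 to 60 N. Pads are 19 mm wide; open, the fingers measure 130 mm over their backs; the gripper's body (75 mm by 190 mm) begins 47 mm behind the grasp point.
Start: joints at [-1.257, 0.342, 1.524, -0, 1.275, -0.146], TCP at [0.233, -0.47, 0.227] pointing down, gripper open.
Joint ranges: [-2.53, 2.53], [-0.77, 2.02], [0.04, 2.7], [-1, 4.14], [0.28, 2.66], [-3.11, 3.11]. Speed limits (rad/s): [2.57, 2.57, 3.14, 3.14, 3.14, 3.14].

## Interface

Orientations are given as [roll, pitch, yaw] about the fixed x, y, z axes, in that order (R = Rz(yaw) Ry(pitch) Rx(roll)).
In Python, from cell import robot, read_camera, nets gives the robot as it stands. The module is installed in compiled form; this text tells all that it offers.
- The arm moves only by the tool carry_out, never from a script. Its arguments are lists of equal length, an entry for each row: "translation": the shift along the tool's x, y, z in m, a list of three; "turn": the turn, a rotation vector about the tool's x, y, z in rad, a list of three; "gripper": the gripper's target within -1 to 1 (shut at 1, half-way at 0, fully open at -1). A call has 1 to 10 rows; each row shifts and turns the commanded pose from where the row before left it, along the tool's axes as they then stand; what a row does not reach is not made up. A row lasts 1/10 s, in which the tool goes at most 50 mm and 8.59 degrees, less where a joint would pass 70% of its speed; a pose out of reach is approached as far as the arm can. A call with a gripper value outside its range is refused whole. The fingers move at their own pace and stop on an object; "squeeze" is the grip in N (left out, the last holds). Time passes only in rows, so rows that do not move let the fingers close. It gives the time, the measured TCP pose, the force and the opening at its end, in the units of the state.
- robot.observe(): the state, without advancing time (a new reading comes with each control period).
- read_camera(name): name is "scene" or "top" or "wrist"; returns a dict with "img" (384x512x3 uint8, red, green, blue), "fx", "fy", "cx", "cy" (pixels), "world_from_camera" (4x4, takes a point from camera to world coordinates). Camera axes: x right, y down, z forward; pixel columns grow to the right and rows downward; lengths in m; the calibration is good to about 2 mm. A picture is of the moment at which its call begins. There is no depth.
- robot.hand_in(): hands the job in, once; it reports no verdict.
Trained networks look in a picture, given as the dict that the camera call returned (one of the last four; its "shot" number tells which), for a name from the list of things; names that differ only in an ending like _2 or _b are one class to them, and where a whole thing is asked for, a point or a joint stands for the part that bears it (a point fixed in the world has none). Each returns a list of dicts, best first, with "score" (0 to 1); they miss things now and then, are a little off and sometimes report something else, mostly with a low value. They report only what shows in the picture. A call takes as long as a camera call. They do not tell look-alikes from the thing itself.
- nets.regions_of(picture, name): "region" (384x512 bool, what is visible of it) and "pixel" ([column, row] in pixels, amid what is visible of it).
- nets.tip_of(picture, name): "pixel" ([column, row] in pixels: a listed point, or the origin of a listed thing).
The state is a dict: "time": time; "qpos": joint angles; "qvel": joint speeds; "joint_efforts": joint torques, N m; "tool_pos": TCP position; "tool_rot": TCP orientation; "contact_force": force on the tool from outside, world axes, zero at the start; "torque": the same for the moment, N m; "opening": finger opening in m.
Only numpy, scipy, OpenCV 4.12 (cv2) and the standard library are available. Lean on these libraries where they do the work, as an engineer would, in place of code of your own. Each camera call takes 0.05 s, during which the arm holds its last target. There are 200 camera calls.

## Task

The bench mixer's shaft has to get its drive collar back. First turn the shaft with the fingers, feeling for its flat, until the flat squarely faces the yellow key rest; only then take the collar with the red thumb screw off its post and lower it over the shaft with the screw on the flat's side. Push the collar down against the brass spring washer as far as it goes and finish while still holding it down there, and leave everything else on the bench where it is.

Things in the scene. Friction and masses are not known exactly. Their poses are not given: they have to be found in the camera images.
- mixer: White mixer drive, fixed: 200 (x) x 160 (y) mm, top 60 mm above the bench. Origin on the bench straight below the shaft's axis; z up. x points from the shaft to the yellow key rest, a notched block 24 x 30 mm on the housing, 64 to 88 mm from the shaft axis, its top 78 mm above the bench; a yellow line runs from shaft to rest. A dark boss, 52 mm across and 5 mm high, lies under the washer.
- shaft_top (a point): Centre of the top end of the upright steel shaft, 125 mm above the bench. 20 mm thick with one flat, 6 mm from the axis, over its whole length (blue ink stripe): 16 mm from flat to round back, so fingers closed squarely on the flat stop at 16 mm, elsewhere at up to 20 mm. Top 3 mm taper by 2 mm. 35 mm stand free above the washer. x: out of the flat; z up.
- shaft (a joint): Turn of the shaft (rad): 0 when its flat squarely faces the yellow key rest, growing counter-clockwise as seen from above; starts between 0.5 and 1.45. It turns stiffly (0.08 N m) and stays where it is left.
- washer (a joint): Travel of the brass spring washer, 33 mm across, round the shaft (m): 0 up (its top 90 mm above the bench, 35 mm below the shaft's top), 0.008 fully down at its stop. It gives from 3.3 N and needs 8.1 N at its stop; it carries the collar's weight without giving and springs back when the collar is let go.
- collar_center (a point): Centre (half-way up, on the bore's axis) of the loose aluminium collar 44 (x) x 40 (y) x 24 (z) mm, about 0.14 kg; grip its flat y sides. Bore 22.5 mm wide with a flat side 7.25 mm from the axis towards +x: it passes over the shaft only with its x along the shaft's x, 1.25 mm of play. x: towards the red thumb screw; z up. Fully home this point is 31 mm below the shaft's top.
- post_a: Fixed blue post that carries the collar at the start (its twin carries the plain ring): 32 mm round, top 40 mm above the bench, with a 13 mm spigot 11 mm high inside the bore, on a base 80 x 80 x 8 mm. Origin: centre of its underside.
- collar_screw (a point): Outer end of the collar's red thumb screw (14 mm thick), 36 mm from collar_center along the collar's +x.
- plain_ring: Bystander: plain dark steel ring, 44 mm outside, 24 mm bore, 20 mm high, loose on the other blue post. Origin: centre of its underside.
- flask: Bystander: blue flask 66 mm across, 190 mm tall, standing loose. Origin: centre of its underside.
- mug: Bystander: black mug 80 mm across, 85 mm tall, loose. Origin: centre of its underside.
- driver: Bystander: orange screwdriver lying loose. Origin: on its underside.
- jar: Bystander: amber jar 56 mm across, 80 mm tall, loose. Origin: centre of its underside.
- parts_tray: Bystander: white tray 120 x 160 x 30 mm, loose. Origin: centre of its underside.
There are look-alikes about, which are no part of the job. Leave any orange or turquoise look-alike of the part that bears collar_center alone.

How it is judged:
By the outcome, as a careful person would: the job done as asked, in the order asked, and still so for the second after the job is handed in, while the arm keeps its last pose, push and grip.
It also fails if it takes over 48 s, if anything falls off the work surface, if the arm or the gripper's body presses on something with over 40 N, if the wrist force passes 120 N, or if a joint passes its speed limit or range.

## Working session

There is one attempt and no reset: what is moved stays moved. The work goes in short steps, Python scripts to look and compute and a tool call to move; the robot and the scene stay as the last step left them, time stands still between calls to the robot, and variables do not carry over. Pictures are saved under pics/ and viewed, about 8 in all and at most 12, crops included, and the job is handed in when it is done.

Besides the shell and the picture viewer there is one more tool, called after "Emit:" as a command line: name --argument value ..., lists and objects as JSON in quotes. carry_out: Moves the arm, as the interface text tells. Its arguments: {"type":"object","properties":{"translation":{"type":"array","items":{"type":"array","items":{"type":"number"}}},"turn":{"type":"array","items":{"type":"array","items":{"type":"number"}}},"gripper":{"type":"array","items":{"type":"number"}},"squeeze":{"type":"number"}},"required":["translation","turn","gripper"]}

```bash
mkdir -p pics; ls; cat > h.py <<'E'
import numpy as np, cv2
from cell import robot, read_camera, nets
def ray(p,px):
    T=np.array(p["world_from_camera"]); d=T[:3,:3]@np.array([(px[0]-p["cx"])/p["fx"],(px[1]-p["cy"])/p["fy"],1]); return T[:3,3],d
def at_z(p,px,z):
    o,d=ray(p,px); return o+d*(z-o[2])/d[2]
def tri(obs):
    A=np.zeros((3,3));b=np.zeros(3)
    for p,px in obs:
        o,d=ray(p,px); d=d/np.linalg.norm(d); M=np.eye(3)-np.outer(d,d); A+=M;b+=M@o
    return np.linalg.solve(A,b)
def proj(p,X):
    T=np.array(p["world_from_camera"]); c=T[:3,:3].T@(np.array(X)-T[:3,3]); return np.array([p["fx"]*c[0]/c[2]+p["cx"],p["fy"]*c[1]/c[2]+p["cy"]])
def save(n,im): cv2.imwrite("pics/"+n,cv2.cvtColor(im,cv2.COLOR_RGB2BGR))
E
python3 - <<'E'
from h import *
s=read_camera("scene");t=read_camera("top")
save("a.png",cv2.resize(np.vstack([s["img"],t["img"]]),None,fx=.78,fy=.78) if 0 else s["img"]); save("b.png",t["img"])
np.set_printoptions(precision=4,suppress=True)
H=dict(mixer=0,shaft_top=.125,collar_center=.052,collar_screw=.052,post_a=0,plain_ring=.04,flask=0,mug=0,driver=0,jar=0,parts_tray=0)
for n,z in H.items():
    for k,p in (("s",s),("t",t)):
        for r in nets.tip_of(p,n)[:3]: print(n,k,np.round(r["pixel"],1),round(r["score"],2),at_z(p,r["pixel"],z))
print(robot.observe())
E
```

```text
pics
mixer s [239.8 197.8] 0.84 [ 0.545  -0.0914  0.    ]
mixer t [276.  193.9] 0.74 [ 0.5403 -0.0787  0.    ]
shaft_top s [237.7 174.4] 0.61 [ 0.5653 -0.066   0.125 ]
shaft_top t [275.  186.6] 0.39 [ 0.5512 -0.0695  0.125 ]
collar_center s [241.9 317.8] 0.94 [0.7995 0.2674 0.052 ]
collar_center s [231.8 249.9] 0.74 [0.707 0.098 0.052]
collar_center s [279.7 227.2] 0.7 [0.5584 0.1156 0.052 ]
collar_center t [234.7 150.7] 0.62 [0.6916 0.075  0.052 ]
collar_center t [201.5 159.9] 0.54 [0.6563 0.1954 0.052 ]
collar_center t [188.9 130.2] 0.54 [0.7672 0.2451 0.052 ]
collar_screw s [257.2 266.2] 0.88 [0.6869 0.1792 0.052 ]
collar_screw s [271.8 236.8] 0.77 [0.5973 0.1285 0.052 ]
collar_screw s [245.4 247.7] 0.74 [0.6749 0.1141 0.052 ]
collar_screw t [229.2 187.2] 0.71 [0.5571 0.0924 0.052 ]
collar_screw t [209.6 152.5] 0.49 [0.6841 0.1666 0.052 ]
collar_screw t [191.6 119.5] 0.49 [0.808  0.2365 0.052 ]
post_a s [270. 273.] 0.81 [0.651  0.1874 0.    ]
post_a t [207.6 163.2] 0.7 [0.6544 0.18   0.    ]
plain_ring s [335.3 234.8] 0.68 [0.4502 0.2231 0.04  ]
plain_ring s [270.9 273. ] 0.25 [0.
[... 514 characters left out ...]
89 -0.3923  0.    ]
jar t [358.6 213.3] 0.72 [ 0.4712 -0.3843  0.    ]
jar t [192.1 214.7] 0.48 [0.4595 0.2323 0.    ]
parts_tray s [409.2 277.7] 0.64 [ 0.3781  0.4215 -0.    ]
parts_tray t [141.8 235.6] 0.68 [0.3806 0.4156 0.    ]
{'time': 1.2, 'qpos': array([-1.257 ,  0.342 ,  1.5241,  0.    ,  1.2754, -0.146 ]), 'qvel': array([ 0.0018, -0.0007,  0.0001, -0.0025,  0.001 ,  0.0007]), 'joint_efforts': array([  0.0012, -43.1137, -24.4481,   0.072 ,   0.0482,  -0.    ]), 'tool_pos': array([ 0.233 , -0.4705,  0.2268]), 'tool_rot': array([ 3.1416, -0.0001, -1.111 ]), 'contact_force': array([ 0.8106,  0.326 , -0.809 ]), 'torque': array([ 0.0378, -0.0366, -0.0181]), 'opening': 0.09162482692132748}
```

View both.

```bash
python3 - <<'E'
import cv2,numpy as np
a=cv2.imread("pics/a.png");b=cv2.imread("pics/b.png")
A=cv2.resize(a[110:360,130:430],(800,600)[:2] if 0 else (720,600),interpolation=cv2.INTER_CUBIC)
cv2.imwrite("pics/a2.png",A)
B=cv2.resize(b[90:270,130:370],(800,600),interpolation=cv2.INTER_CUBIC); cv2.imwrite("pics/b2.png",B)
E
```

```text
(no output)
```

View pics/a2.png

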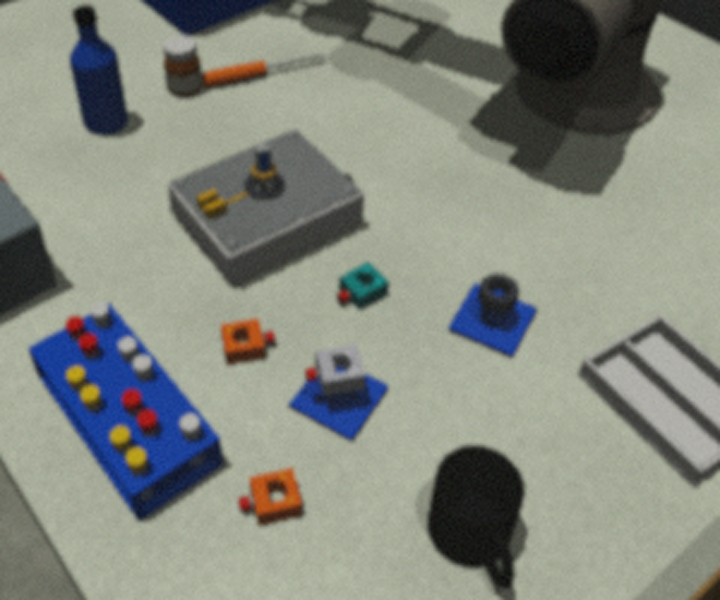

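View pics/b2.png

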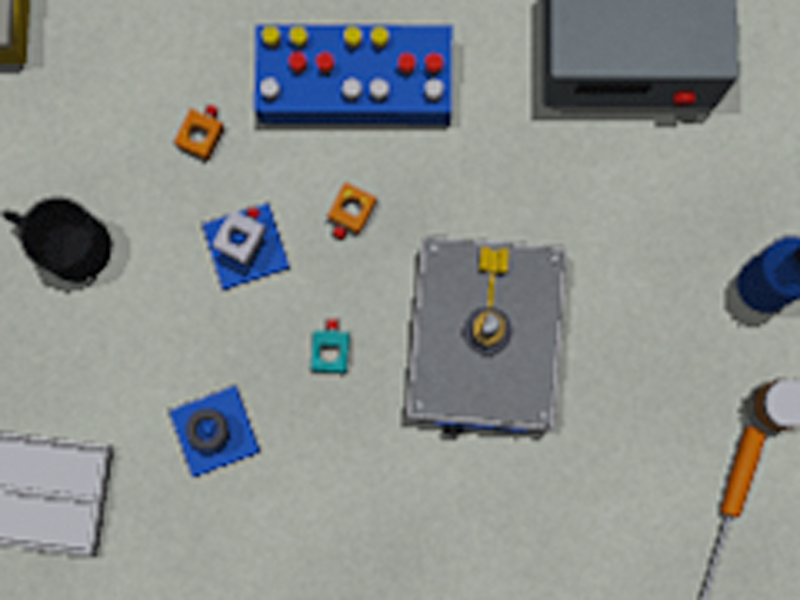

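The pale collar is at crop b2 (240,238), top image ≈(202,161), with its screw at (253,212) on the blue post. The look-alikes are two orange ones at (200,133) and (352,208), and a turquoise one at (330,350). Only the grey one sits on a post, so it fits the description. The shaft is at (489,325), and the key rest at (493,260) is roughly along world +x. I'm moving the wrist camera over the shaft first.

```bash
cat > plan.py <<'E'
from h import *
def plan(x,y,z,yaw,n,dz_first=False):
    o=robot.observe(); p=o["tool_pos"]; y0=o["tool_rot"][2]; dy=(yaw-y0+np.pi)%(2*np.pi)-np.pi
    if abs(y0+dy)>3.2: dy-=np.sign(dy)*2*np.pi
    d=np.array([x,y,z])-p
    print("from",np.round(p,4),round(y0,4),"d",np.round(d,4),"dyaw",round(dy,4))
    T=[]
    for i in range(n):
        a=y0+dy*i/n; c,s=np.cos(a),np.sin(a); T.append([round(float(v),4) for v in (np.array([[c,s,0],[s,-c,0],[0,0,-1]])@d/n)])
    print("T",T); print("turn z per row",round(-dy/n,4),"n",n)
E
python3 -c "
from plan import *
plan(.50,-.07,.30,0,14)"
```

```text
from [ 0.233  -0.4705  0.2268] -1.111 d [0.267  0.4005 0.0732] dyaw 1.111
T [[-0.0172, -0.0298, -0.0052], [-0.0148, -0.0311, -0.0052], [-0.0122, -0.0321, -0.0052], [-0.0097, -0.033, -0.0052], [-0.007, -0.0337, -0.0052], [-0.0043, -0.0341, -0.0052], [-0.0016, -0.0343, -0.0052], [0.0011, -0.0344, -0.0052], [0.0038, -0.0342, -0.0052], [0.0065, -0.0338, -0.0052], [0.0092, -0.0331, -0.0052], [0.0118, -0.0323, -0.0052], [0.0143, -0.0313, -0.0052], [0.0167, -0.03, -0.0052]]
turn z per row -0.0794 n 14
```

Emit:
carry_out --translation '[[-0.017,-0.03,-0.005],[-0.015,-0.031,-0.005],[-0.012,-0.032,-0.005],[-0.01,-0.033,-0.005],[-0.007,-0.034,-0.005],[-0.004,-0.034,-0.005],[-0.002,-0.034,-0.005],[0.001,-0.034,-0.005],[0.004,-0.034,-0.005],[0.006,-0.034,-0.005]]' --turn '[[0,0,-0.079],[0,0,-0.079],[0,0,-0.079],[0,0,-0.079],[0,0,-0.079],[0,0,-0.079],[0,0,-0.079],[0,0,-0.079],[0,0,-0.079],[0,0,-0.079]]' --gripper '[-0.5,-0.5,-0.5,-0.5,-0.5,-0.5,-0.5,-0.5,-0.5,-0.5]'

```text
time: 2.2
tool_pos: [0.424, -0.1835, 0.277]
tool_rot: [3.141, -0.0, -0.318]
contact_force: [-0.8, -0.2, 0.5]
opening: 0.0689
```

Emit:
carry_out --translation '[[0.009,-0.033,-0.005],[0.012,-0.032,-0.005],[0.014,-0.031,-0.005],[0.017,-0.03,-0.005],[0,0,0],[0,0,0]]' --turn '[[0,0,-0.079],[0,0,-0.079],[0,0,-0.079],[0,0,-0.079],[0,0,0],[0,0,0]]' --gripper '[-0.5,-0.5,-0.5,-0.5,-0.5,-0.5]'

```text
time: 2.8
tool_pos: [0.5, -0.0709, 0.2965]
tool_rot: [3.141, 0.0, -0.004]
contact_force: [-0.3, -0.2, -0.3]
opening: 0.0689
```

```bash
python3 - <<'E'
from h import *
np.set_printoptions(precision=4,suppress=True)
w=read_camera("wrist"); save("w1.png",cv2.resize(w["img"],(800,600),interpolation=cv2.INTER_CUBIC))
print(w["fx"],w["world_from_camera"])
for n,z in dict(mixer=0,shaft_top=.125,collar_center=.052,collar_screw=.052).items():
    for r in nets.tip_of(w,n)[:3]: print(n,np.round(r["pixel"],1),round(r["score"],2),at_z(w,r["pixel"],z))
import pickle; pickle.dump({k:w[k] for k in("img","fx","fy","cx","cy","world_from_camera")},open("w1.pkl","wb"))
print(robot.observe()["tool_pos"],robot.observe()["time"])
E
```

```text
301.3062702901301 [[ 1.     -0.0041 -0.0004  0.5   ]
 [-0.0041 -0.9667 -0.2558 -0.0029]
 [ 0.0007  0.2558 -0.9667  0.4535]
 [ 0.      0.      0.      1.    ]]
mixer [292.4 169.2] 0.76 [ 0.56   -0.0798  0.    ]
shaft_top [302.7 184.6] 0.68 [ 0.5554 -0.076   0.125 ]
collar_center [278.8  38.6] 0.84 [0.5319 0.0887 0.052 ]
collar_center [398.8  56.3] 0.82 [0.6796 0.0684 0.052 ]
collar_screw [306.9  41.3] 0.89 [0.5661 0.0856 0.052 ]
[ 0.4995 -0.0722  0.2967] 3.05
```

View pics/w1.png

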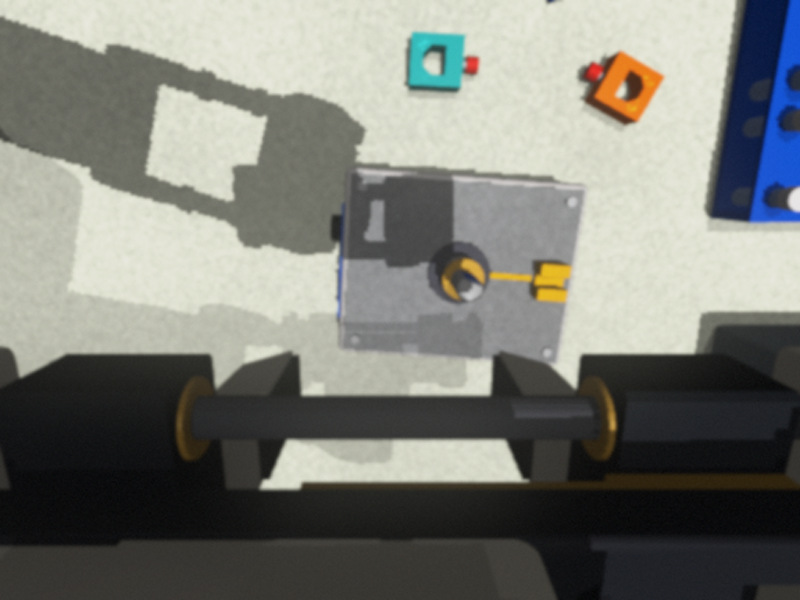

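The wrist view shows the housing with corners at about (352,168), (583,183), (557,357) and (342,347). The shaft top is at about (468,288) and the key rest at (551,282).

```bash
python3 - <<'E'
from h import *
import pickle
np.set_printoptions(precision=4,suppress=True)
w=pickle.load(open("w1.pkl","rb"))
m=nets
C=[(352,168),(583,183),(557,357),(342,347)]
P=np.array([at_z(w,(a*.64,b*.64),.06)[:2] for a,b in C]); print(P)
for i,j in((0,1),(3,2)): d=P[j]-P[i]; print(np.degrees(np.arctan2(d[1],d[0])),np.linalg.norm(d))
for i,j in((3,0),(2,1)): d=P[j]-P[i]; print(np.degrees(np.arctan2(d[1],d[0]))-90,np.linalg.norm(d))
h=cv2.cvtColor(w["img"],cv2.COLOR_RGB2HSV); Y=cv2.inRange(h,(18,150,120),(35,255,255)); 
n,l,st,ce=cv2.connectedComponentsWithStats(Y); print(st,ce)
print("rest",at_z(w,(551*.64,282*.64),.078))
g=cv2.cvtColor(w["img"],cv2.COLOR_RGB2BGR)[150:215,265:335]
save("c1.png",cv2.resize(w["img"][150:215,260:380],(800,433),interpolation=cv2.INTER_CUBIC))
E
```

```text
[[ 0.4657  0.0088]
 [ 0.652  -0.0036]
 [ 0.6435 -0.1532]
 [ 0.4526 -0.143 ]]
-3.800925279340702 0.18676885818713837
-3.067514677869504 0.19118248067862853
-4.906142226907406 0.1523025723326001
-3.242515229427397 0.1498342029197591
[[     0      0    512    384 195837]
 [   413     49      2      2      3]
 [   416     53      2      1      2]
 [   402     67      5      4     15]
 [   294    166     15     14    109]
 [   342    168     23     25    440]
 [   314    175     26      5     85]
 [   283    177      9     13     55]
 [   389    255      5     21     62]] [[255.1584 191.5351]
 [413.3333  49.3333]
 [416.5     53.    ]
 [404.      68.8   ]
 [301.5688 171.211 ]
 [352.5432 180.0455]
 [326.7294 176.7294]
 [286.4727 182.7455]
 [391.0484 266.6129]]
rest [ 0.6267 -0.0814  0.078 ]
```

View pics/c1.png

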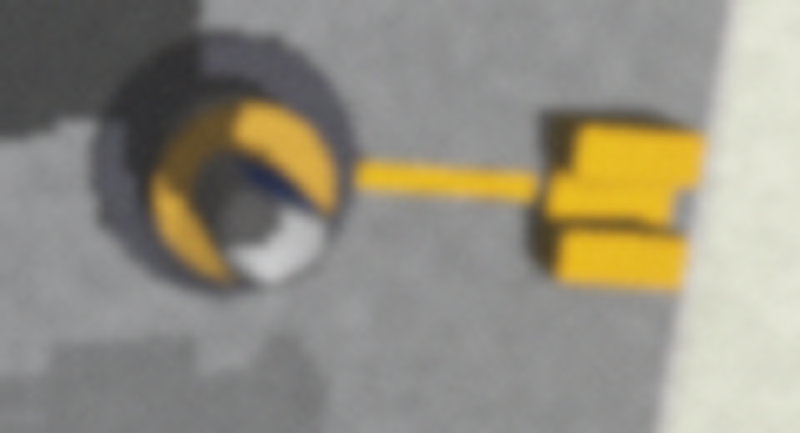

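The flat (dark blue) faces up-right in the crop, from about (245,165) to (330,210). That puts its normal at roughly 60–65° world yaw, with the rest at about −4°. I'll take one closer, unobstructed measurement of the mixer.

Emit:
carry_out --translation '[[0.025,0.018,0.016],[0.025,0.018,0.016],[0.025,0.018,0.016],[0,0,0],[0,0,0]]' --turn '[[0,0,0],[0,0,0],[0,0,0],[0,0,0],[0,0,0]]' --gripper '[-0.5,-0.5,-0.5,-0.5,-0.5]'

```text
time: 3.55
tool_pos: [0.5742, -0.1264, 0.2479]
tool_rot: [-3.141, 0.002, -0.007]
contact_force: [-0.6, -0.4, 0.7]
opening: 0.0691
```

```bash
python3 - <<'E'
from h import *
import pickle
np.set_printoptions(precision=4,suppress=True)
w=read_camera("wrist"); pickle.dump({k:w[k] for k in("img","fx","fy","cx","cy","world_from_camera")},open("w2.pkl","wb"))
for n,z in dict(mixer=0,shaft_top=.125).items():
    for r in nets.tip_of(w,n)[:2]: print(n,np.round(r["pixel"],1),round(r["score"],2),at_z(w,r["pixel"],z))
for n in ["mixer"]:
    R=nets.regions_of(w,n)[:1]
    for r in R:
        c=max(cv2.findContours(r["region"].astype(np.uint8),0,1)[0],key=cv2.contourArea); print(cv2.minAreaRect(c),cv2.approxPolyDP(c,6,True).reshape(-1,2).tolist())
h=cv2.cvtColor(w["img"],cv2.COLOR_RGB2HSV); Y=cv2.inRange(h,(18,140,100),(35,255,255)); 
n,l,st,ce=cv2.connectedComponentsWithStats(Y)
for i in range(1,n):
    if st[i][4]>60: print(st[i],ce[i])
print(robot.observe()["tool_pos"])
save("w2.png",cv2.resize(w["img"][40:280,110:430],(800,600),interpolation=cv2.INTER_CUBIC))
E
```

```text
mixer [237.1 130.8] 0.73 [ 0.5533 -0.0755  0.    ]
shaft_top [231.5 138.8] 0.91 [ 0.5546 -0.0774  0.125 ]
((230.72503662109375, 129.00772094726562), (186.94839477539062, 144.11402893066406), 3.871255874633789) [[146, 54], [139, 108], [147, 122], [150, 193], [312, 202], [326, 66]]
[219 120  29  28 256] [237.2734 128.8945]
[292 126  25  29 605] [303.5107 139.438 ]
[258 134  32   6 123] [273.0163 136.7154]
[ 0.5744 -0.1253  0.25  ]
```

View pics/w2.png

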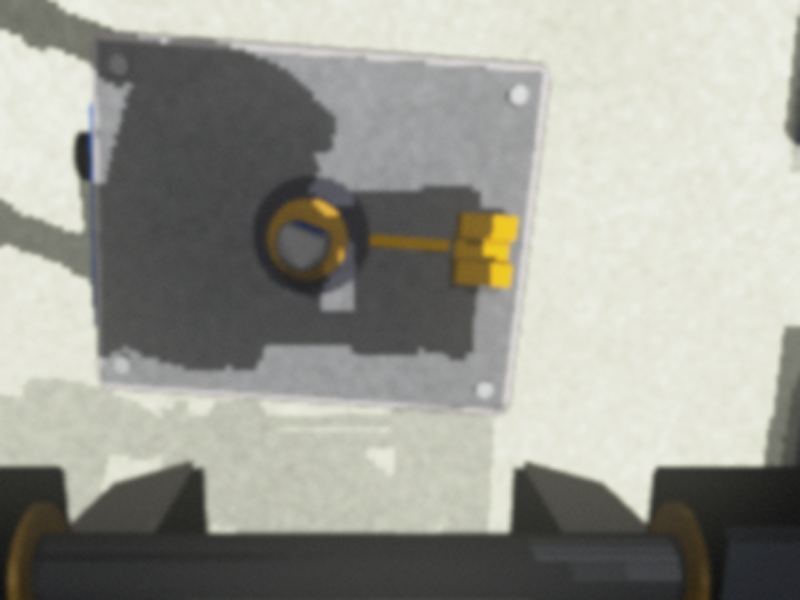

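Closer view: corner screws are at (118,65), (519,95), (485,390) and (122,366), the shaft top at about (300,243), and the blue flat edge runs from (290,222) to (328,240). The screws should give a clean yaw.

```bash
python3 - <<'E'
from h import *
import pickle
np.set_printoptions(precision=4,suppress=True)
w=pickle.load(open("w2.pkl","rb"))
f=lambda u,v,z: at_z(w,(110+u/2.5-.3,40+v/2.5-.3),z)[:2]
def ang(a,b,o=0): d=b-a; return np.degrees(np.arctan2(d[1],d[0]))-o, np.linalg.norm(d)
for nm,C in (("screws",[(118,65),(519,95),(485,390),(122,366)]),("corners",[(96,38),(548,66),(508,411),(101,384)])):
    P=[f(*c,.0605) for c in C]; print(nm,np.mean(P,0),ang(P[0],P[1]),ang(P[3],P[2]),ang(P[3],P[0],90),ang(P[2],P[1],90))
h=cv2.cvtColor(w["img"],cv2.COLOR_RGB2HSV); Y=cv2.inRange(h,(18,140,100),(35,255,255))
n,l,st,ce=cv2.connectedComponentsWithStats(Y)
for i in range(1,n):
    if 100<st[i][4]<150:
        y,x=np.nonzero(l==i); L=cv2.fitLine(np.c_[x,y].astype(np.float32),2,0,.01,.01).ravel(); a=at_z(w,L[2:]-L[:2]*14,.06);b=at_z(w,L[2:]+L[:2]*14,.06); print("line",ang(a[:2],b[:2]),a,b)
print("shaft", f(302,243,.125), "rest",at_z(w,(304,140),.078))
E
```

```text
screws [ 0.5533 -0.0767] (np.float64(-4.385733898172012), np.float64(0.17121119558804876)) (np.float64(-4.271975210087627), np.float64(0.1709852598588549)) (np.float64(-4.216046126294529), np.float64(0.13116680191395172)) (np.float64(-4.314701848250081), np.float64(0.1308268424146937))
corners [ 0.5543 -0.0759] (np.float64(-3.672541399894146), np.float64(0.19118899969648734)) (np.float64(-4.310449301320348), np.float64(0.19303189967949705)) (np.float64(-4.561534949043349), np.float64(0.15051489671423043)) (np.float64(-3.8618447575246364), np.float64(0.15264670685199963))
line (np.float64(-4.505212960735329), np.float64(0.03152892776123877)) [ 0.581  -0.0785  0.06  ] [ 0.6125 -0.081   0.06  ]
shaft [ 0.5538 -0.0756] rest [ 0.6287 -0.0823  0.078 ]
```

```bash
python3 -c "
from plan import *
plan(.554,-.0765,.150,1.08,12)"
```

```text
from [ 0.5744 -0.1253  0.25  ] -0.0048 d [-0.0204  0.0488 -0.1   ] dyaw 1.0848
T [[-0.0017, -0.0041, 0.0083], [-0.0013, -0.0042, 0.0083], [-0.001, -0.0043, 0.0083], [-0.0006, -0.0044, 0.0083], [-0.0002, -0.0044, 0.0083], [0.0002, -0.0044, 0.0083], [0.0006, -0.0044, 0.0083], [0.001, -0.0043, 0.0083], [0.0014, -0.0042, 0.0083], [0.0018, -0.004, 0.0083], [0.0021, -0.0039, 0.0083], [0.0025, -0.0037, 0.0083]]
turn z per row -0.0904 n 12
```

Emit:
carry_out --translation '[[-0.002,-0.004,0.008],[-0.001,-0.004,0.008],[-0.001,-0.004,0.008],[-0.001,-0.004,0.008],[0,-0.004,0.008],[0,-0.004,0.008],[0.001,-0.004,0.008],[0.001,-0.004,0.008],[0.001,-0.004,0.008],[0.002,-0.004,0.008]]' --turn '[[0,0,-0.09],[0,0,-0.09],[0,0,-0.09],[0,0,-0.09],[0,0,-0.09],[0,0,-0.09],[0,0,-0.09],[0,0,-0.09],[0,0,-0.09],[0,0,-0.09]]' --gripper '[-0.5,-0.5,-0.5,-0.5,-0.5,-0.5,-0.5,-0.5,-0.5,-0.5]'

```text
time: 4.75
tool_pos: [0.5583, -0.0869, 0.1695]
tool_rot: [3.14, -0.001, 0.899]
contact_force: [-0.4, 0.1, -0.2]
opening: 0.0689
```

Emit:
carry_out --translation '[[0.002,-0.004,0.01],[0.002,-0.004,0.01],[0,0,0],[0,0,0]]' --turn '[[0,0,-0.09],[0,0,-0.09],[0,0,0],[0,0,0]]' --gripper '[-0.5,-0.5,-0.5,-0.5]'

```text
time: 5.15
tool_pos: [0.5546, -0.0793, 0.1497]
tool_rot: [3.14, -0.0, 1.073]
contact_force: [-0.2, -0.5, -0.7]
opening: 0.0687
```

```bash
python3 - <<'E'
from plan import *
plan(.554,-.0765,.096,1.08,3)
w=read_camera("wrist")
for r in nets.tip_of(w,"shaft_top")[:1]: print(r["pixel"],r["score"],at_z(w,r["pixel"],.125))
c=proj(w,[.554,-.0765,.125]); print(c)
c=c.astype(int); save("w3.png",cv2.resize(w["img"][c[1]-60:c[1]+60,c[0]-80:c[0]+80],(800,600),interpolation=cv2.INTER_CUBIC))
E
```

```text
from [ 0.5546 -0.0793  0.1497] 1.0731 d [-0.0006  0.0028 -0.0537] dyaw 0.0069
T [[0.0007, -0.0006, 0.0179], [0.0007, -0.0006, 0.0179], [0.0007, -0.0006, 0.0179]]
turn z per row -0.0023 n 3
[258.1, 223.9] 0.79 [ 0.55382362 -0.07578559  0.125     ]
[257.24659324 224.63183649]
```

View pics/w3.png

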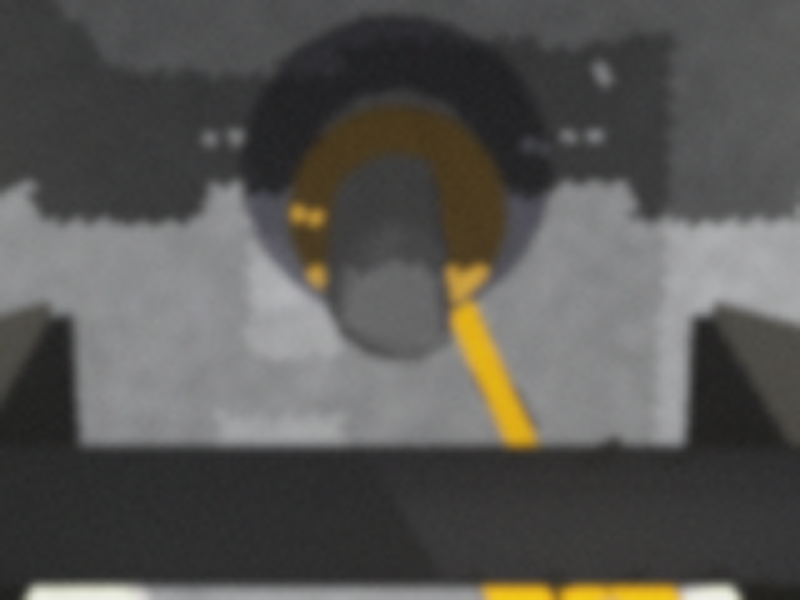

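The flat shows as the straight right-hand edge of the shaft (about x=443), almost square to the jaws. I'll descend and close.

Emit:
carry_out --translation '[[0,-0.001,0.018],[0,-0.001,0.018],[0,0,0.018],[0,0,0],[0,0,0],[0,0,0],[0,0,0],[0,0,0],[0,0,0]]' --turn '[[0,0,0],[0,0,0],[0,0,0],[0,0,0],[0,0,0],[0,0,0],[0,0,0],[0,0,0],[0,0,0]]' --gripper '[-0.5,-0.5,-0.5,-0.5,1,1,1,1,1]' --squeeze 12

```text
time: 6.15
tool_pos: [0.5528, -0.0786, 0.0952]
tool_rot: [3.141, -0.0, 1.075]
contact_force: [0.0, 0.2, -0.7]
opening: 0.0334
```

Emit:
carry_out --translation '[[0,0,0],[0,0,0],[0,0,0],[0,0,0]]' --turn '[[0,0,0],[0,0,0],[0,0,0],[0,0,0]]' --gripper '[1,1,1,1]'

```text
time: 6.55
tool_pos: [0.5531, -0.0778, 0.0948]
tool_rot: [3.141, -0.001, 1.075]
contact_force: [3.3, 5.2, 0.3]
opening: 0.016
```

Emit:
carry_out --translation '[[0,0,0],[0,0,0],[0,0,0],[0,0,0]]' --turn '[[0,0,0],[0,0,0],[0,0,0],[0,0,0]]' --gripper '[1,1,1,1]' --squeeze 40

```text
time: 6.95
tool_pos: [0.5531, -0.0778, 0.0948]
tool_rot: [3.141, -0.001, 1.075]
contact_force: [2.1, 4.6, 0.1]
opening: 0.0158
```

The fingers stopped at 16 mm, so they are square on the flat. Now I'll turn the shaft to yaw −0.075.

Emit:
carry_out --translation '[[0,-0.0002,0],[0,-0.0002,0],[0,-0.0002,0],[0,-0.0002,0],[0,-0.0002,0],[0,-0.0002,0],[0,-0.0002,0],[0,-0.0002,0],[0,-0.0002,0],[0,-0.0002,0]]' --turn '[[0,0,0.09],[0,0,0.09],[0,0,0.09],[0,0,0.09],[0,0,0.09],[0,0,0.09],[0,0,0.09],[0,0,0.09],[0,0,0.09],[0,0,0.09]]' --gripper '[1,1,1,1,1,1,1,1,1,1]'

```text
time: 7.95
tool_pos: [0.5517, -0.077, 0.0948]
tool_rot: [3.141, -0.0, 0.172]
contact_force: [1.9, 0.7, 1.7]
opening: 0.0159
```

Emit:
carry_out --translation '[[0,-0.0002,0],[0,-0.0002,0],[0,-0.0002,0],[0,0,0],[0,0,0],[0,0,0]]' --turn '[[0,0,0.085],[0,0,0.085],[0,0,0.08],[0,0,0],[0,0,0],[0,0,0]]' --gripper '[1,1,1,1,1,1]'

```text
time: 8.55
tool_pos: [0.5514, -0.0765, 0.0948]
tool_rot: [3.141, -0.0, -0.074]
contact_force: [-0.4, 0.4, 1.1]
opening: 0.0157
```

```bash
python3 -c "
from plan import *
o=robot.observe();print(o['tool_pos'],o['tool_rot'],o['contact_force'],o['torque'],o['opening'],o['qpos'])"
```

```text
[ 0.55142183 -0.07654207  0.09478951] [ 3.14130617e+00 -1.45512327e-04 -7.35802764e-02] [-0.36336939  0.4178265   1.12674036] [ 0.06272501 -0.1186618  -0.09176958] 0.01571166255586429 [-2.75451732e-01  5.35104349e-01  1.61072072e+00 -2.99724759e-04
  9.95567604e-01 -2.01708402e-01]
```

The shaft axis works out at (0.5534, −0.0767), with no residual side load. I'll release, rise, and check the flat.

Emit:
carry_out --translation '[[0,0,0],[0,0,0],[0,0,0],[0,0,-0.03],[0,0,-0.04],[0,0.01,-0.04],[0,0.02,-0.02],[0,0.02,0],[0,0,0],[0,0,0]]' --turn '[[0,0,0],[0,0,0],[0,0,0],[0,0,0],[0,0,0],[0,0,0],[0,0,0],[0,0,0],[0,0,0],[0,0,0]]' --gripper '[-0.5,-0.5,-0.5,-0.5,-0.5,-0.5,-0.5,-0.5,-0.5,-0.5]'

```text
time: 9.55
tool_pos: [0.5473, -0.1261, 0.2242]
tool_rot: [-3.141, 0.001, -0.076]
contact_force: [-0.5, 0.3, -0.4]
opening: 0.0688
```

```bash
python3 - <<'E'
from plan import *
w=read_camera("wrist")
import pickle; pickle.dump({k:w[k] for k in("img","fx","fy","cx","cy","world_from_camera")},open("w4.pkl","wb"))
c=proj(w,[.5734,-.0767,.1]); print(c)
c=c.astype(int); save("w4.png",cv2.resize(w["img"][c[1]-60:c[1]+60,c[0]-80:c[0]+80],(800,600),interpolation=cv2.INTER_CUBIC))
plan(.67,.178,.24,1.12,14)
E
```

```text
[277.39463601 136.11404693]
from [ 0.5473 -0.1256  0.2241] -0.0751 d [0.1227 0.3036 0.0159] dyaw 1.1951
T [[0.0071, -0.0223, -0.0011], [0.009, -0.0216, -0.0011], [0.0108, -0.0208, -0.0011], [0.0125, -0.0198, -0.0011], [0.0142, -0.0186, -0.0011], [0.0157, -0.0173, -0.0011], [0.0171, -0.0159, -0.0011], [0.0184, -0.0144, -0.0011], [0.0196, -0.0128, -0.0011], [0.0206, -0.0111, -0.0011], [0.0215, -0.0093, -0.0011], [0.0222, -0.0074, -0.0011], [0.0227, -0.0055, -0.0011], [0.0231, -0.0035, -0.0011]]
turn z per row -0.0854 n 14
```

View pics/w4.png

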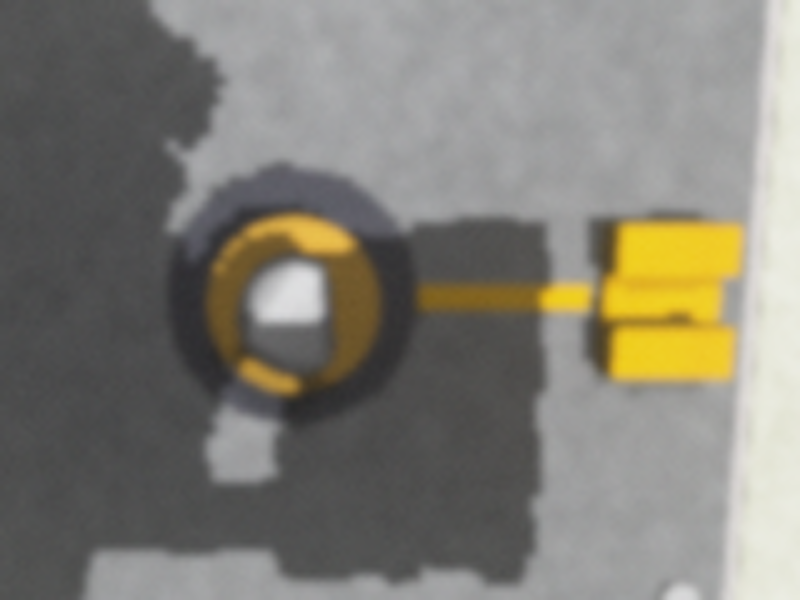

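The flat edge (x≈328, vertical) is square to the yellow line (row 298, horizontal), so the shaft is aligned. On to the collar.

Emit:
carry_out --translation '[[0.007,-0.022,-0.001],[0.009,-0.022,-0.001],[0.011,-0.021,-0.001],[0.013,-0.02,-0.001],[0.014,-0.019,-0.001],[0.016,-0.017,-0.001],[0.017,-0.016,-0.001],[0.018,-0.014,-0.001],[0.02,-0.013,-0.001],[0.021,-0.011,-0.001]]' --turn '[[0,0,-0.085],[0,0,-0.085],[0,0,-0.085],[0,0,-0.085],[0,0,-0.085],[0,0,-0.085],[0,0,-0.085],[0,0,-0.085],[0,0,-0.085],[0,0,-0.085]]' --gripper '[-0.5,-0.5,-0.5,-0.5,-0.5,-0.5,-0.5,-0.5,-0.5,-0.5]'

```text
time: 10.6
tool_pos: [0.6362, 0.0936, 0.2339]
tool_rot: [-3.14, 0.001, 0.78]
contact_force: [-0.2, -0.6, -0.2]
opening: 0.0687
```

Emit:
carry_out --translation '[[0.022,-0.009,-0.001],[0.022,-0.007,-0.001],[0.023,-0.005,-0.001],[0.023,-0.004,-0.001],[0,0,0],[0,0,0]]' --turn '[[0,0,-0.085],[0,0,-0.085],[0,0,-0.085],[0,0,-0.09],[0,0,0],[0,0,0]]' --gripper '[-0.5,-0.5,-0.5,-0.5,-0.5,-0.5]'

```text
time: 11.2
tool_pos: [0.6722, 0.1788, 0.2376]
tool_rot: [-3.14, 0.001, 1.121]
contact_force: [0.3, -0.5, -0.7]
opening: 0.0689
```

```bash
python3 - <<'E'
from plan import *
import pickle
np.set_printoptions(precision=4,suppress=True)
w=read_camera("wrist"); pickle.dump({k:w[k] for k in("img","fx","fy","cx","cy","world_from_camera")},open("w5.pkl","wb"))
for n,z in dict(collar_center=.052,collar_screw=.052,post_a=0).items():
    for r in nets.tip_of(w,n)[:2]: print(n,np.round(r["pixel"],1),round(r["score"],2),at_z(w,r["pixel"],z))
o=robot.observe(); print(o["tool_pos"],o["tool_rot"],o["qpos"])
c=proj(w,[.653,.187,.052]); print(c)
c=c.astype(int); c=np.clip(c,[100,75],[412,309]);print(c); save("w5.png",cv2.resize(w["img"][c[1]-75:c[1]+75,c[0]-100:c[0]+100],(800,600),interpolation=cv2.INTER_CUBIC))
E
```

```text
collar_center [337.2 219.3] 0.94 [0.7609 0.2474 0.052 ]
collar_center [193.7 221.1] 0.9 [0.688  0.0912 0.052 ]
collar_screw [193.8 196.8] 0.96 [0.6615 0.1059 0.052 ]
collar_screw [257.5 188. ] 0.67 [0.6846 0.1779 0.052 ]
post_a [260.8 152.8] 0.9 [0.6552 0.1976 0.    ]
[0.6726 0.177  0.2387] [-3.1415  0.0004  1.1186] [ 0.1474  0.6697  0.9447 -0.0003  1.5276 -0.9711]
[252.737  160.3321]
[252 160]
```

View pics/w5.png

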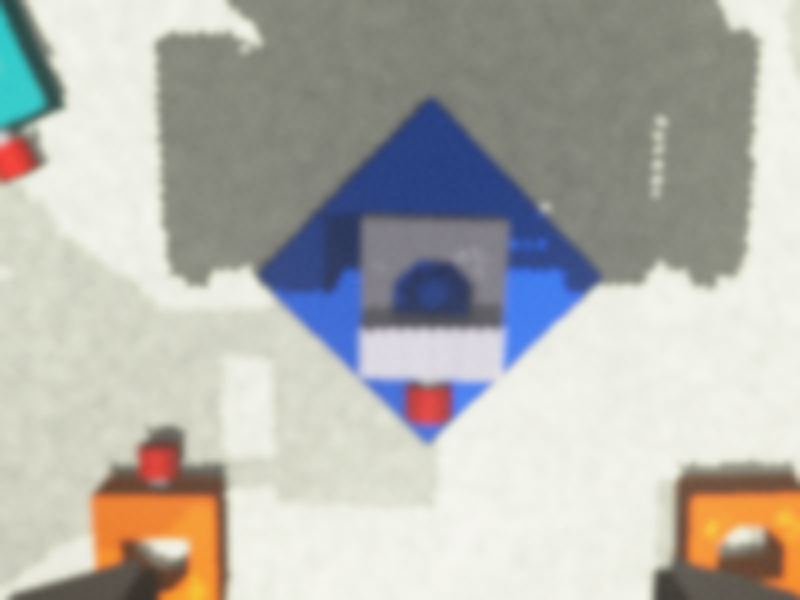

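The pale collar on the blue post has its top face from (360,215) to (506,380), its bore at about (432,290), and its red screw at (428,405). It is the one on the post; the orange and turquoise ones lie elsewhere on the bench. Its sides are already square to the jaws.

```bash
python3 - <<'E'
from plan import *
import pickle
np.set_printoptions(precision=4,suppress=True)
w=pickle.load(open("w5.pkl","rb"))
f=lambda u,v,z: at_z(w,(152+u/4-.4,85+v/4-.4),z)
P=np.array([f(*c,.064) for c in [(360,215),(508,217),(505,380),(360,380)]])[:,:2]
print(P.mean(0))
for i,j in ((0,3),(1,2),(0,1),(3,2)): d=P[j]-P[i]; print(np.arctan2(d[1],d[0]),np.linalg.norm(d))
s=f(428,420,.05); print("screw",s, np.arctan2(*(s[:2]-P.mean(0))[::-1]))
c=P.mean(0); plan(c[0],c[1],.09,1.118,6)
E
```

```text
[0.6541 0.1953]
-0.4599015934028992 0.04538345809476083
-0.44727386821060633 0.044846097370864396
1.107284369468529 0.039963392671676645
1.1206812412884857 0.04053136230428336
screw [0.6873 0.1781 0.05  ] -0.47754267461046174
from [0.6726 0.177  0.2387] 1.1186 d [-0.0185  0.0182 -0.1487] dyaw -0.0006
T [[0.0014, -0.0041, 0.0248], [0.0014, -0.0041, 0.0248], [0.0014, -0.0041, 0.0248], [0.0014, -0.0041, 0.0248], [0.0014, -0.0041, 0.0248], [0.0014, -0.0041, 0.0248]]
turn z per row 0.0001 n 6
```

Emit:
carry_out --translation '[[0.0015,-0.004,0.025],[0.0015,-0.004,0.025],[0.0015,-0.004,0.025],[0.0015,-0.004,0.025],[0.001,-0.004,0.025],[0.001,-0.0045,0.024],[0,0,0.018],[0,0,0.018],[0,0,0.018],[0,0,0]]' --turn '[[0,0,0],[0,0,0],[0,0,0],[0,0,0],[0,0,0],[0,0,0],[0,0,0],[0,0,0],[0,0,0],[0,0,0]]' --gripper '[-0.5,-0.5,-0.5,-0.5,-0.5,-0.5,-0.5,-0.5,-0.5,-0.5]'

```text
time: 12.4
tool_pos: [0.6525, 0.1945, 0.0331]
tool_rot: [-3.137, 0.003, 1.119]
contact_force: [-1.0, -0.8, -0.7]
opening: 0.069
```

Emit:
carry_out --translation '[[0,0,0],[0,0,0],[0,0,0],[0,0,0],[0,0,0],[0,0,0]]' --turn '[[0,0,0],[0,0,0],[0,0,0],[0,0,0],[0,0,0],[0,0,0]]' --gripper '[1,1,1,1,1,1]' --squeeze 30

```text
time: 13.0
tool_pos: [0.6547, 0.1957, 0.0366]
tool_rot: [3.14, -0.001, 1.12]
contact_force: [-1.1, -0.3, 4.2]
opening: 0.0399
```

Gripped at 40 mm. I'll lift and travel to above the shaft.

Emit:
carry_out --translation '[[0,0,-0.01],[0,0,-0.02],[0,0,-0.04],[0,0,-0.05],[0,0,-0.04],[0,0,0],[0,0,0]]' --turn '[[0,0,0],[0,0,0],[0,0,0],[0,0,0],[0,0,0],[0,0,0],[0,0,0]]' --gripper '[1,1,1,1,1,1,1]'

```text
time: 13.7
tool_pos: [0.6543, 0.1957, 0.1965]
tool_rot: [3.141, -0.001, 1.12]
contact_force: [-1.0, 0.1, -2.9]
opening: 0.0398
```

```bash
python3 -c "
from plan import *
plan(.5538,-.0765,.15,1.496,10)
o=robot.observe(); print(o['opening'],o['contact_force'],o['tool_rot'])"
```

```text
from [0.6543 0.1957 0.1965] 1.1201 d [-0.1005 -0.2722 -0.0465] dyaw 0.3759
T [[-0.0289, 0.0028, 0.0047], [-0.029, 0.0017, 0.0047], [-0.029, 0.0006, 0.0047], [-0.029, -0.0005, 0.0047], [-0.029, -0.0015, 0.0047], [-0.0289, -0.0026, 0.0047], [-0.0288, -0.0037, 0.0047], [-0.0286, -0.0048, 0.0047], [-0.0284, -0.0059, 0.0047], [-0.0282, -0.0069, 0.0047]]
turn z per row -0.0376 n 10
0.03980533086472645 [-0.95876337  0.06247596 -2.87253128] [ 3.14055448e+00 -7.27043591e-04  1.12011554e+00]
```

Emit:
carry_out --translation '[[-0.029,0.003,0.004],[-0.029,0.002,0.004],[-0.029,0.001,0.005],[-0.029,-0.001,0.005],[-0.029,-0.002,0.005],[-0.029,-0.003,0.005],[-0.029,-0.004,0.005],[-0.028,-0.005,0.005],[-0.028,-0.006,0.005],[-0.028,-0.007,0.004]]' --turn '[[0,0,-0.037],[0,0,-0.037],[0,0,-0.037],[0,0,-0.038],[0,0,-0.038],[0,0,-0.038],[0,0,-0.038],[0,0,-0.038],[0,0,-0.038],[0,0,-0.037]]' --gripper '[1,1,1,1,1,1,1,1,1,1]'

```text
time: 14.7
tool_pos: [0.5503, -0.0761, 0.1461]
tool_rot: [-3.137, -0.001, 1.498]
contact_force: [0.5, -0.1, -1.0]
opening: 0.0399
```

Emit:
carry_out --translation '[[0,0,0],[0,0,0],[0,0,0]]' --turn '[[0,0,0],[0,0,0],[0,0,0]]' --gripper '[1,1,1]'

```text
time: 15.0
tool_pos: [0.5521, -0.0747, 0.1478]
tool_rot: [-3.14, -0.001, 1.496]
contact_force: [-1.2, -0.3, -1.9]
opening: 0.0398
```

```bash
python3 - <<'E'
from plan import *
plan(.5538,-.0765,.13,1.496,2)
print(robot.observe()["tool_rot"])
w=read_camera("wrist"); 
c=proj(w,[.554,-.077,.15]); print(c, proj(w,[.5534,-.0765,.125]),proj(w,[.5534,-.0765,.163]))
c=np.clip(c.astype(int),[80,60],[432,324]);print(c); save("w6.png",cv2.resize(w["img"][c[1]-60:c[1]+60,c[0]-80:c[0]+80],(800,600),interpolation=cv2.INTER_CUBIC))
E
```

```text
from [ 0.5521 -0.0747  0.1478] 1.496 d [ 0.0017 -0.0018 -0.0178] dyaw -0.0
T [[-0.0008, 0.0009, 0.0089], [-0.0008, 0.0009, 0.0089]]
turn z per row 0.0 n 2
[-3.13981137e+00 -6.36514200e-04  1.49604324e+00]
[250.27041586 248.29323938] [251.29068572 230.86177913] [250.95057194 257.77158227]
[250 248]
```

View pics/w6.png

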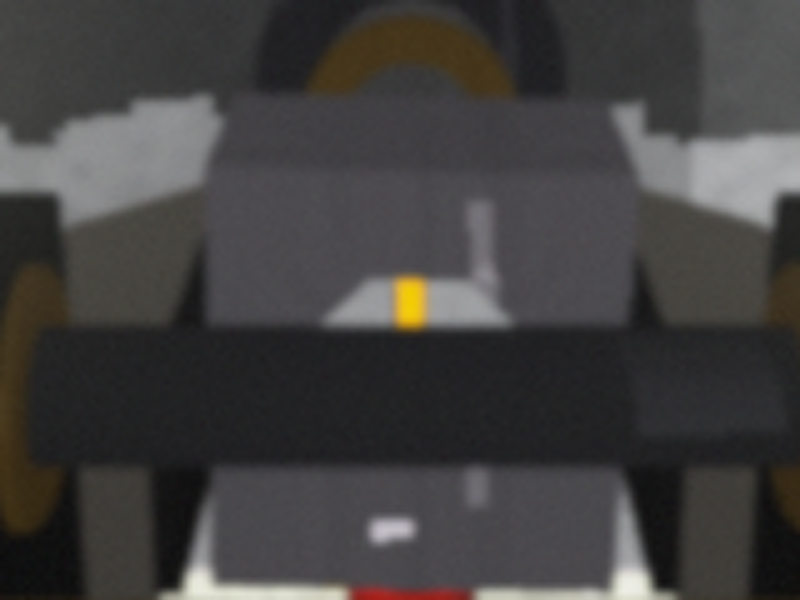

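The collar is held square with the red screw towards the rest, at (410,595). The yellow line is visible centred through the bore at (410,300). I'll compute the in-hand offset from the top-face edges (rows 170 and 583), then fine-position.

```bash
python3 - <<'E'
from plan import *
w=read_camera("wrist"); o=robot.observe(); t=o["tool_pos"]; z=t[2]+.0274
a=at_z(w,(254,222-.4),z); b=at_z(w,(252,188+583/5-.4),z); print(t,a,b,(a+b)/2,np.linalg.norm(a-b))
E
```

```text
[ 0.5524798  -0.07459416  0.14830736] [ 0.52971534 -0.07307045  0.17570736] [ 0.57236384 -0.07718617  0.17570736] [ 0.55103959 -0.07512831  0.17570736] 0.042846634675223816
```

Emit:
carry_out --translation '[[-0.001,0.001,0.007],[-0.001,0.001,0.007],[0,0,0.006],[0,0,0],[0,0,0],[0,0,0]]' --turn '[[0,0,0],[0,0,0],[0,0,0],[0,0,0],[0,0,0],[0,0,0]]' --gripper '[1,1,1,1,1,1]'

```text
time: 15.7
tool_pos: [0.5545, -0.0778, 0.1289]
tool_rot: [3.141, 0.0, 1.496]
contact_force: [0.5, -0.0, -2.1]
opening: 0.0403
```

Emit:
carry_out --translation '[[0,0,0.002],[0,0,0.002],[0,0,0.002],[0,0,0.002],[0,0,0]]' --turn '[[0,0,0],[0,0,0],[0,0,0],[0,0,0],[0,0,0]]' --gripper '[1,1,1,1,1]'

```text
time: 16.2
tool_pos: [0.5541, -0.0777, 0.1203]
tool_rot: [-3.141, -0.0, 1.496]
contact_force: [-0.5, -0.6, -1.3]
opening: 0.04
```

Emit:
carry_out --translation '[[0.001,0,0],[0,0,0.002],[0,0,0.002],[0,0,0]]' --turn '[[0,0,0],[0,0,0],[0,0,0],[0,0,0]]' --gripper '[1,1,1,1]'

```text
time: 16.6
tool_pos: [0.5542, -0.0766, 0.1164]
tool_rot: [-3.141, -0.0, 1.496]
contact_force: [-0.3, 0.5, -2.1]
opening: 0.04
```

Emit:
carry_out --translation '[[0,0,0.002],[0,0,0.002],[0,0,0.002],[0,0,0]]' --turn '[[0,0,0],[0,0,0],[0,0,0],[0,0,0]]' --gripper '[1,1,1,1]'

```text
time: 17.0
tool_pos: [0.5542, -0.0767, 0.1103]
tool_rot: [-3.141, 0.0, 1.496]
contact_force: [0.6, 0.5, -2.7]
opening: 0.0397
```

It's 11 mm over the shaft with no contact force, so it is sliding freely. I'll continue down to just above the washer.

Emit:
carry_out --translation '[[0,0,0.005],[0,0,0.005],[0,0,0.005],[0,0,0.005],[0,0,0],[0,0,0]]' --turn '[[0,0,0],[0,0,0],[0,0,0],[0,0,0],[0,0,0],[0,0,0]]' --gripper '[1,1,1,1,1,1]'

```text
time: 17.6
tool_pos: [0.5542, -0.0767, 0.0904]
tool_rot: [-3.141, -0.0, 1.496]
contact_force: [-1.0, 1.4, -1.9]
opening: 0.0399
```

Emit:
carry_out --translation '[[0,0,0.002],[0,0,0.002],[0,0,0.002],[0,0,0.002],[0,0,0],[0,0,0]]' --turn '[[0,0,0],[0,0,0],[0,0,0],[0,0,0],[0,0,0],[0,0,0]]' --gripper '[1,1,1,1,1,1]'

```text
time: 18.2
tool_pos: [0.5544, -0.0766, 0.0828]
tool_rot: [3.141, -0.0, 1.496]
contact_force: [-2.6, 3.0, 1.9]
opening: 0.0397
```

Emit:
carry_out --translation '[[0,0,0],[0,0,0.002],[0,0,0.002],[0,0,0],[0,0,0]]' --turn '[[0,0,0],[0,0,0],[0,0,0],[0,0,0],[0,0,0]]' --gripper '[1,1,1,1,1]' --squeeze 45

```text
time: 18.7
tool_pos: [0.5544, -0.0766, 0.0789]
tool_rot: [3.141, -0.0, 1.496]
contact_force: [-1.5, 2.2, 4.5]
opening: 0.0393
```

Emit:
carry_out --translation '[[0,0,0.001],[0,0,0],[0,0,0]]' --turn '[[0,0,0],[0,0,0],[0,0,0]]' --gripper '[1,1,1]'

```text
time: 19.0
tool_pos: [0.5545, -0.0766, 0.0785]
tool_rot: [3.141, 0.0, 1.496]
contact_force: [-4.2, 3.3, 9.9]
opening: 0.0398
```

Emit:
carry_out --translation '[[0,0,0.001],[0,0,0],[0,0,0],[0,0,0]]' --turn '[[0,0,0],[0,0,0],[0,0,0],[0,0,0]]' --gripper '[1,1,1,1]'

```text
time: 19.4
tool_pos: [0.5545, -0.0766, 0.0785]
tool_rot: [3.14, 0.0, 1.496]
contact_force: [-7.2, 4.8, 17.4]
opening: 0.0399
```

```bash
python3 - <<'E'
from plan import *
s=read_camera("scene"); save("s7.png",cv2.resize(s["img"][110:360,130:430],(720,600),interpolation=cv2.INTER_CUBIC))
o=robot.observe(); print(o["tool_pos"],o["contact_force"],o["opening"],o["time"])
E
```

```text
[ 0.5545308  -0.07661288  0.07847056] [-7.2881286   4.92508066 16.51293661] 0.03960018286883338 19.45
```

View pics/s7.png

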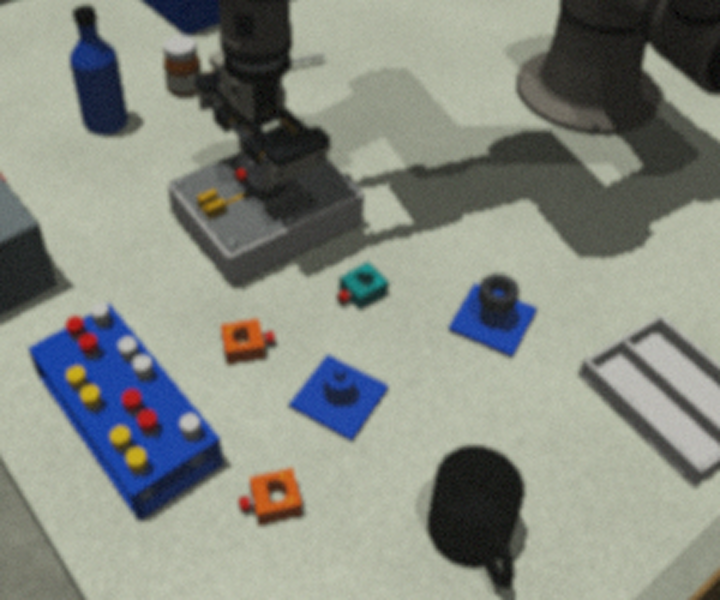

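The collar is at the hard stop: z stayed at 0.0785 (0.0786 predicted) while the push rose from 10 to 17 N. The red screw at (241,173) points towards the key rest, and the bystanders are where they were. I'm handing in.

```bash
python3 -c "
from cell import robot
print(robot.hand_in()); o=robot.observe(); print(o['tool_pos'],o['contact_force'],o['time'])"
```

```text
the job is handed in; nothing more can be done
None
the job is handed in; nothing more can be done
```

The collar is on the shaft, pushed down to its stop and still held there. I handed the job in at about 19.5 s of the 48 s allowed.

- **Shaft:** I closed the fingers on the flat, where they stopped at 16 mm, and turned the shaft by 1.15 rad. A close-up afterwards showed the flat square to the yellow line.
- **Collar:** I took the grey collar off its post and lowered it over the shaft with the red screw on the flat's side. It slid down freely.
- **At the stop:** The last 1 mm of push no longer moved it; z stayed at 0.0785 m, against 0.0786 m expected. The downward push is about 17 N with a 45 N grip, and there is a side load of about 9 N.
- **Bench:** In the last scene picture the other things on the bench look unmoved.
- **Disagreement:** My two estimates of where the collar sat in the fingers differed by 1 mm. I used a value between them, and it fitted.

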